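# Reflection check: three sections in the tray, reflector held at the index

### The arm

A 6-joint arm with a two-finger parallel gripper is mounted at the origin on the work surface. World frame = base frame: x ahead of the robot, y to its left, z up, the work surface at z = 0. Lengths are in m, angles in degrees, forces in N, time in s.
With the tool pointing down it reaches from about 0.35 to 0.875 m from the base axis. Payload 4.2 kg.
Tool frame: the origin (TCP) lies on the front face of the gripper's body, between the roots of the fingers; the fingertips stand finger_overhang ahead of it and the grasp point (between the pads) lies 51 mm ahead of it (finger_overhang is the distance from the TCP to the fingertips, in m); z points along the fingers, y is the line along which they close (so a half turn about z gives the same grasp; the last joint's range is limited). The gripper opens to 87 mm and grips with 3 to 60 N. Pads are 19 mm wide; open, the fingers measure 117 mm over their backs; the gripper's body (75 mm by 190 mm) begins 51 mm behind the grasp point.
Start: joints at [14.817, 22.042, 0.453, 0, -68.411, -14.817], TCP at [0.625, 0, 0.292] pointing down, gripper open.
Joint ranges: [-179.83, 179.83], [-69.29, 118.12], [-61.27, 80.66], [-181.25, 117.63], [-171.15, -9.14], [-177.46, 177.46]. Speed limits (degrees/s): [159.86, 159.86, 180, 180, 180, 180].

### API

Orientations are given as a 3x3 rotation matrix whose columns are the frame's x, y, z axes.
In Python, from station import sense, capture, camera_model, finish_job, finger_overhang gives the robot as it stands. The module is installed in compiled form; this text tells all that it offers.
- The arm moves only by the tool jog_arm, never from a script. Its argument "rows" is a list that holds one entry, the list of rows, each a list of 4 numbers: the shift along the tool's x, y, z in m, then the turn about the tool's z in rad. A call has 1 to 20 rows; each row shifts and turns the commanded pose from where the row before left it, along the tool's axes as they then stand; what a row does not reach is not made up. A row lasts 1/8 s, in which the tool goes at most 62.5 mm and 10.7 degrees, less where a joint would pass 70% of its speed; a pose out of reach is approached as far as the arm can. A call is refused whole if a number of a shift passes 0.0625 or a number of a turn 0.188, either way. A call with a gripper value outside its range is refused whole. "claw" is the opening, from 0 (shut) to 1 (fully open), set as the call begins (left out, the last holds). The fingers move at their own pace and stop on an object; the grip force is fixed at half the most. Time passes only in rows, so rows that do not move let the fingers close. It gives the time, the measured TCP pose, the force, the opening and the grip force at its end, in the units of the state.
- sense(): the state, without advancing time (a new reading comes with each control period).
- capture(name): name is "scene" or "side" or "wrist"; returns the picture (384x512x3 uint8, red, green, blue); there is no depth.
- camera_model(name): a dict with "fovy" (degrees; the focal length in pixels is half the picture's height over the tangent of half this angle, whatever the lens; pixels are square), "cx", "cy" (the principal point, pixels), "k1" (the pictures are not rectified: a ray, as slopes to the right and down, at radius r is drawn at 1 + k1 r^2 times it, then the intrinsics apply), "eye" and "rotation" of the camera in the world. Camera axes: x right, y down, z forward; pixel columns grow to the right and rows downward; lengths in m; the calibration is good to about 2 mm. A picture is of the moment at which its call begins: read the wrist's pose just before it. camera_model takes no time and is no camera call; for the wrist camera it gives the pose at the moment of the call.
- finish_job(): hands the job in; it is judged then, once.
The state is a dict: "time_s": time; "joints": joint angles; "joint_velocities": joint speeds; "effort": joint torques, N m; "tcp_pos": TCP position; "ee_rot": TCP orientation; "wrist_force": force on the tool from outside, world axes, zero at the start; "moment": the same for the moment, N m; "gripper_width": opening from 0.0 (shut) to 1.0 (fully open); "gripper_force": force on a finger pad.
Only numpy, scipy, OpenCV 4.12 (cv2) and the standard library are available. Lean on these libraries where they do the work, as an engineer would, in place of code of your own. Each camera call takes 0.05 s, during which the arm holds its last target. There are 200 camera calls.

### The job

Set up the reflection check: top up the grey tray from the loose waveguide sections on the bench until exactly three sections lie flat on its floor, counting the one already in it, which stays; leave the spare ones lying on the bench. Then lift the hinged reflector plate by its grip until it lies in line with the index arm on the side quadrant, and hold it there for the sweep: it falls back if let go, so finish while still holding it. Do not shift the index arm or disturb the screwdriver, the brass adapter or the mug.

Things in the scene. Friction and masses are not known exactly. Their poses are not given: they have to be found in the camera images.
- section_a: waveguide section of bare aluminium: 24 x 18 mm tube with a 32 x 32 x 5 mm square flange on each end, 44 mm long, 60 g. Origin at its centre, 16 mm above what it lies on; x along its length. Grip it across the 44 mm, on the flat outer faces of the flanges. In the tray at the start, 35 to 55 mm from the tray's middle to its -y side, lengthwise along the tray's x within 0.2 rad.
- section_b: waveguide section of bare aluminium: 24 x 18 mm tube with a 32 x 32 x 5 mm square flange on each end, 44 mm long, 60 g. Origin at its centre, 16 mm above what it lies on; x along its length. Grip it across the 44 mm, on the flat outer faces of the flanges. Loose on the bench at the start.
- section_c: waveguide section of bare aluminium: 24 x 18 mm tube with a 32 x 32 x 5 mm square flange on each end, 44 mm long, 60 g. Origin at its centre, 16 mm above what it lies on; x along its length. Grip it across the 44 mm, on the flat outer faces of the flanges. Loose on the bench at the start.
- section_d: waveguide section of bare aluminium: 24 x 18 mm tube with a 32 x 32 x 5 mm square flange on each end, 44 mm long, 60 g. Origin at its centre, 16 mm above what it lies on; x along its length. Grip it across the 44 mm, on the flat outer faces of the flanges. Loose on the bench at the start.
- section_e: waveguide section of bare aluminium: 24 x 18 mm tube with a 32 x 32 x 5 mm square flange on each end, 44 mm long, 60 g. Origin at its centre, 16 mm above what it lies on; x along its length. Grip it across the 44 mm, on the flat outer faces of the flanges. Loose on the bench at the start.
- tray: low open tray of grey plastic, fixed to the bench, 140 mm (x) by 180 mm (y) outside, 14 mm high, walls 4 mm, floor 4 mm thick. Origin at the centre of its underside on the bench, z up.
- jig: fixed reflector jig: grey base 190 x 220 x 12 mm, from 160 mm on the -x side of its origin to 30 mm on the +x side; upright steel quadrant of 150 mm radius, ticked every 10 degrees, 92 mm to the +y side, up to 205 mm high. Origin on the bench under the middle of the hinge line, which runs along y, 55 mm up; the plate reaches to -x.
- plate_hinge (a point): middle of the hinge line of the reflector plate, 55 mm above the bench; y along the hinge.
- plate_grip (a point): centre of the plate's grip: black barrel, 18 mm diameter, 30 mm long along the hinge direction (y), on a 12 mm wide neck beyond the free edge, 185 mm from the hinge line, in the plate's plane; 55 mm above open bench when down. Pinched by its flat ends (30 mm apart) from above, it can turn between the fingers as the plate swings. Axes turn with the plate; x points to the hinge.
- plate (a joint): angle of the reflector plate (rad): a bare aluminium plate 150 mm wide, 4 mm thick, its free edge 150 mm from the hinge, about 0.28 kg in all; 0 = down, level on its rests; grows as the free edge is lifted; goes to 1.35. The hinge is free: the plate falls back when let go.
- index (a joint): angle of the index arm (rad), measured like the plate's: 0 = level, grows upward. The plate is at the mark when both angles are equal.
- index_tip (a point): point near the end of the index arm, 160 mm from the hinge line: a dark steel bar 165 x 5 x 10 mm with a round clamp screw at its end, pivoted on the hinge line outside the quadrant, 101 mm to the +y side of the plate's middle. Clamped, but a hard push shifts it. Axes turn with the arm; x points to the hinge line.
- screwdriver: screwdriver lying on the bench, a bystander. Origin under it, x along its length.
- adapter: small brass coaxial adapter standing on the bench, 24 mm across, 42 mm high, a bystander. Origin at the centre of its underside.
- mug: white mug, 80 mm across, 90 mm high, a bystander. Origin at the centre of its underside.
Not all that is in view belongs to the job. Leave any green, pink or purple look-alike of the section_c alone.

How it is judged (in metres and radians):
On the way:
1. exactly three sections (section_a and two more) lie flat on the tray floor, let go, the two others lie on the bench, and the plate is still down (horizontal distance between section_a and tray below 0.084 m and ((horizontal distance between each of section_b, section_c and tray below 0.084 m and not (horizontal distance between section_d and tray below 0.084 m) and not (horizontal distance between section_e and tray below 0.084 m)) or (horizontal distance between each of section_b, section_d and tray below 0.084 m and not (horizontal distance between section_c and tray below 0.084 m) and not (horizontal distance between section_e and tray below 0.084 m)) or (horizontal distance between each of section_b, section_e and tray below 0.084 m and not (horizontal distance between section_c and tray below 0.084 m) and not (horizontal distance between section_d and tray below 0.084 m)) or (not (horizontal distance between section_b and tray below 0.084 m) and horizontal distance between each of section_c, section_d and tray below 0.084 m and not (horizontal distance between section_e and tray below 0.084 m)) or (not (horizontal distance between section_b and tray below 0.084 m) and horizontal distance between each of section_c, section_e and tray below 0.084 m and not (horizontal distance between section_d and tray below 0.084 m)) or (not (horizontal distance between section_b and tray below 0.084 m) and not (horizontal distance between section_c and tray below 0.084 m) and horizontal distance between each of section_d, section_e and tray below 0.084 m)) and height (world z) of each of section_a, section_b, section_c, section_d, section_e below 0.0235 m and (angle between the z axis of section_a and the z axis of tray, either way round below 0.15 rad or angle between the y axis of section_a and the z axis of tray, either way round below 0.15 rad) and (angle between the z axis of section_b and the z axis of tray, either way round below 0.15 rad or angle between the y axis of section_b and the z axis of tray, either way round below 0.15 rad) and (angle between the z axis of section_c and the z axis of tray, either way round below 0.15 rad or angle between the y axis of section_c and the z axis of tray, either way round below 0.15 rad) and (angle between the z axis of section_d and the z axis of tray, either way round below 0.15 rad or angle between the y axis of section_d and the z axis of tray, either way round below 0.15 rad) and (angle between the z axis of section_e and the z axis of tray, either way round below 0.15 rad or angle between the y axis of section_e and the z axis of tray, either way round below 0.15 rad) and linear speed of each of section_a, section_b, section_c, section_d, section_e below 0.03 m/s and contact force between each of section_a, section_b, section_c, section_d, section_e and the fingers below 0.1 N and value of joint plate below 0.1 rad), for 0.2 s.
At the end, for the whole second after the job is handed in: Exactly three sections (section_a and two more) lie flat on the tray floor, not stacked, the two others lie flat on the bench, all at rest; the reflector plate is still, within 0.08 rad (4.6 degrees) of the index arm's angle, carried by the robot alone (horizontal distance between section_a and tray below 0.084 m and ((horizontal distance between each of section_b, section_c and tray below 0.084 m and not (horizontal distance between section_d and tray below 0.084 m) and not (horizontal distance between section_e and tray below 0.084 m)) or (horizontal distance between each of section_b, section_d and tray below 0.084 m and not (horizontal distance between section_c and tray below 0.084 m) and not (horizontal distance between section_e and tray below 0.084 m)) or (horizontal distance between each of section_b, section_e and tray below 0.084 m and not (horizontal distance between section_c and tray below 0.084 m) and not (horizontal distance between section_d and tray below 0.084 m)) or (not (horizontal distance between section_b and tray below 0.084 m) and horizontal distance between each of section_c, section_d and tray below 0.084 m and not (horizontal distance between section_e and tray below 0.084 m)) or (not (horizontal distance between section_b and tray below 0.084 m) and horizontal distance between each of section_c, section_e and tray below 0.084 m and not (horizontal distance between section_d and tray below 0.084 m)) or (not (horizontal distance between section_b and tray below 0.084 m) and not (horizontal distance between section_c and tray below 0.084 m) and horizontal distance between each of section_d, section_e and tray below 0.084 m)) and height (world z) of each of section_a, section_b, section_c, section_d, section_e below 0.0235 m and (angle between the z axis of section_a and the z axis of tray, either way round below 0.15 rad or angle between the y axis of section_a and the z axis of tray, either way round below 0.15 rad) and (angle between the z axis of section_b and the z axis of tray, either way round below 0.15 rad or angle between the y axis of section_b and the z axis of tray, either way round below 0.15 rad) and (angle between the z axis of section_c and the z axis of tray, either way round below 0.15 rad or angle between the y axis of section_c and the z axis of tray, either way round below 0.15 rad) and (angle between the z axis of section_d and the z axis of tray, either way round below 0.15 rad or angle between the y axis of section_d and the z axis of tray, either way round below 0.15 rad) and (angle between the z axis of section_e and the z axis of tray, either way round below 0.15 rad or angle between the y axis of section_e and the z axis of tray, either way round below 0.15 rad) and linear speed of each of section_a, section_b, section_c, section_d, section_e below 0.03 m/s and angle between the x axis of plate_grip and the x axis of index_tip, either way round below 0.08 rad and velocity of joint plate between -0.08 and 0.08 rad/s and (contact force between plate and the fingers above 0.4 N or contact force between plate and the arm above 0.4 N) and contact force between plate and section_a below 0.1 N and contact force between plate and section_b below 0.1 N and contact force between plate and section_c below 0.1 N and contact force between plate and section_d below 0.1 N and contact force between plate and section_e below 0.1 N and contact force between plate and screwdriver below 0.1 N and contact force between plate and adapter below 0.1 N and contact force between plate and mug below 0.1 N); the arm keeps its last pose, push and grip.
It fails at once if the index arm was shifted (over 10 mm at its tip) (distance of index_tip from where it was at the start of the episode above 0.01 m).
It fails at once if the screwdriver was disturbed (over 30 mm) (distance of screwdriver from where it was at the start of the episode above 0.03 m).
It fails at once if the adapter was disturbed (over 30 mm) (distance of adapter from where it was at the start of the episode above 0.03 m).
It fails at once if the mug was disturbed (over 30 mm) (distance of mug from where it was at the start of the episode above 0.03 m).
It also fails if it takes over 58 s, if anything falls off the work surface, if the arm or the gripper's body presses on something with over 40 N, if the wrist force passes 120 N, or if a joint passes its speed limit or range.

## Working session

There is one attempt and no reset: what is moved stays moved. The work goes in short steps, Python scripts to look and compute and a tool call to move; the robot and the scene stay as the last step left them, time stands still between calls to the robot, and variables do not carry over. Pictures are saved under pics/ and viewed, at most 10 in all, crops included, and the job is handed in when it is done.

Besides the shell and the picture viewer there is one more tool, called as name([rows], argument=value, ...), one row to a line, values as JSON. jog_arm: Moves the arm, as the interface text tells. Its arguments: {"type":"object","properties":{"rows":{"type":"array"},"claw":{"type":"number"}},"required":["rows"]}

```bash
mkdir -p pics; cat > h.py <<'E'
import numpy as np, cv2
from station import sense, capture, camera_model, finish_job, finger_overhang
def save(n,im): cv2.imwrite('pics/'+n+'.png',cv2.cvtColor(im,cv2.COLOR_RGB2BGR))
def ray(m,u,v):
    f=192/np.tan(np.radians(m['fovy'])/2)
    d=np.array([(u-m['cx'])/f,(v-m['cy'])/f]); s=d.copy()
    for _ in range(30): s=d/(1+m['k1']*(s@s))
    R=np.array(m['rotation']); return np.array(m['eye']),R@np.array([s[0],s[1],1])
def onz(m,u,v,z):
    e,d=ray(m,u,v); return e+d*(z-e[2])/d[2]
def proj(m,p):
    f=192/np.tan(np.radians(m['fovy'])/2)
    q=np.array(m['rotation']).T@(np.array(p)-np.array(m['eye'])); s=q[:2]/q[2]
    s=s*(1+m['k1']*(s@s)); return np.array([m['cx'],m['cy']])+f*s
def meet(m1,p1,m2,p2):
    a,d=ray(m1,*p1); b,e=ray(m2,*p2); d/=np.linalg.norm(d); e/=np.linalg.norm(e)
    t=np.linalg.lstsq(np.stack([d,-e],1),b-a,rcond=None)[0]
    P=a+d*t[0];Q=b+e*t[1]; return (P+Q)/2,np.linalg.norm(P-Q)
E
python3 - <<'E'
from h import *
s=sense(); print(s['time_s'],s['tcp_pos'],np.round(s['ee_rot'],3),s['gripper_width'],finger_overhang if not callable(finger_overhang) else finger_overhang())
for n in ['scene','side','wrist']:
    m=camera_model(n); print(n,{k:np.round(v,3).tolist() for k,v in m.items()})
    im=capture(n); cv2.imwrite(f'pics/{n}0.png',cv2.cvtColor(cv2.resize(im,(800,600)),cv2.COLOR_RGB2BGR)); np.save(n+'0.npy',im)
E
```

```text
0.0 [6.24549678e-01 1.36176517e-05 2.91164267e-01] [[-0.    -1.    -0.002]
 [-1.     0.    -0.   ]
 [ 0.     0.002 -1.   ]] 1.001932438966466 0.0697
scene {'fovy': 55.27, 'cx': 256.384, 'cy': 195.532, 'k1': -0.013, 'eye': [0.917, -0.686, 0.733], 'rotation': [[0.884, 0.297, -0.36], [0.466, -0.598, 0.652], [-0.021, -0.744, -0.668]]}
side {'fovy': 57.434, 'cx': 256.156, 'cy': 186.116, 'k1': -0.048, 'eye': [-0.003, 0.589, 0.624], 'rotation': [[-0.758, -0.344, 0.555], [-0.653, 0.401, -0.643], [-0.001, -0.849, -0.528]]}
wrist {'fovy': 65.871, 'cx': 254.448, 'cy': 192.697, 'k1': -0.042, 'eye': [0.625, -0.065, 0.383], 'rotation': [[-1.0, 0.001, -0.002], [0.0, 0.97, 0.241], [0.002, 0.241, -0.97]]}
```

View pics/scene0.png

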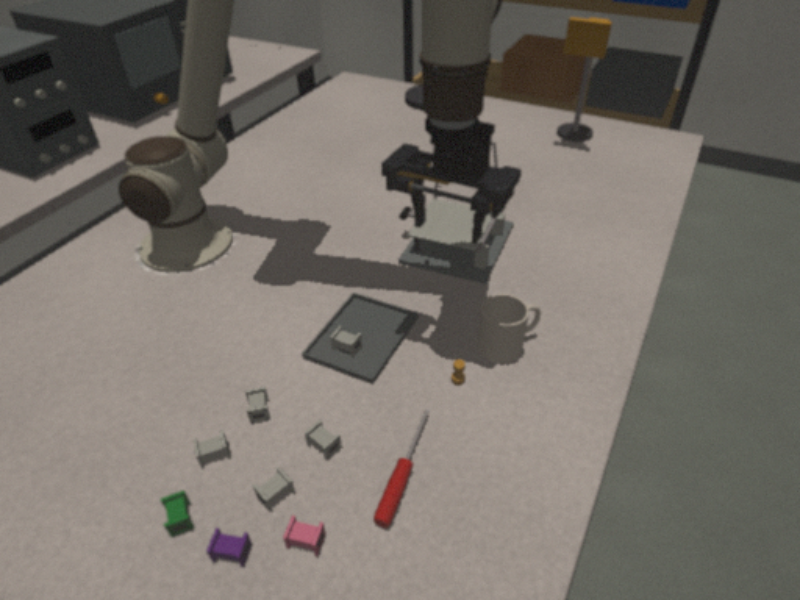

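View pics/side0.png

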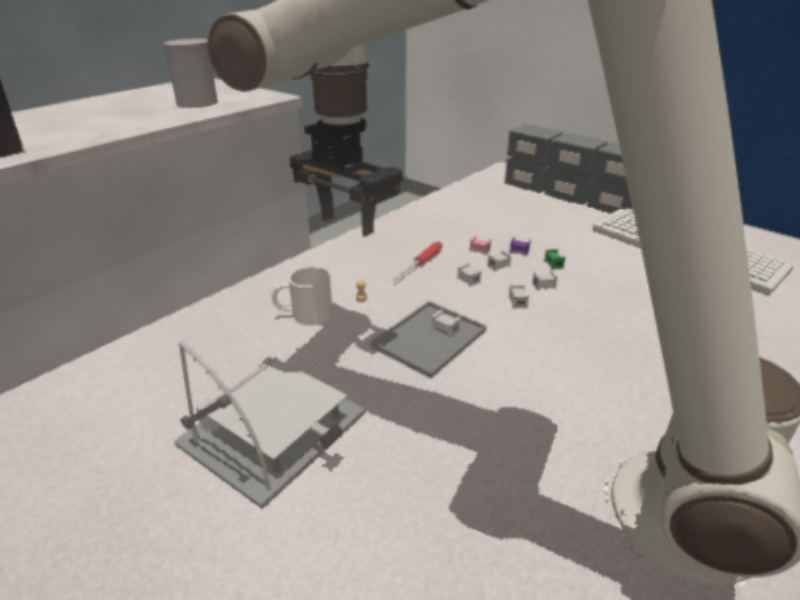

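```bash
python3 - <<'E'
from h import *
k=512/800
ms,md=camera_model('scene'),camera_model('side')
S=[(258,403),(212,448),(323,438),(274,488)];D=[(519,294),(544,279),(469,273),(499,260)]
for a,b in zip(S,D):
    p,g=meet(ms,np.array(a)*k,md,np.array(b)*k); print('sec',p.round(3),round(g,4), onz(ms,*np.array(a)*k,.02).round(3))
for n,a in dict(trayL=(304,355),trayT=(354,295),trayR=(418,316),trayB=(373,381),a=(346,338),mug=(507,318),ad=(458,380),sdtip=(427,413),sdend=(384,522),green=(177,512),pur=(230,547),pink=(305,535)).items(): print(n,onz(ms,*np.array(a)*k,.01).round(3))
im=np.load('side0.npy'); c=im[205:330,105:245]; save('sidecrop',cv2.resize(c,None,fx=5.4,fy=4.8,interpolation=3)) if 0 else save('sidecrop',cv2.resize(c,None,fx=4.8,fy=4.8,interpolation=2))
E
```

```text
sec [ 0.437 -0.294  0.02 ] 0.0043 [ 0.439 -0.294  0.02 ]
sec [ 0.428 -0.39   0.017] 0.0009 [ 0.431 -0.391  0.02 ]
sec [ 0.566 -0.302  0.019] 0.0021 [ 0.567 -0.302  0.02 ]
sec [ 0.55  -0.401  0.016] 0.0015 [ 0.552 -0.402  0.02 ]
trayL [ 0.437 -0.168  0.01 ]
trayT [0.433 0.007 0.01 ]
trayR [0.57  0.009 0.01 ]
trayB [ 0.574 -0.165  0.01 ]
a [ 0.481 -0.1    0.01 ]
mug [0.719 0.077 0.01 ]
ad [ 0.698 -0.1    0.01 ]
sdtip [ 0.682 -0.184  0.01 ]
sdend [ 0.709 -0.372  0.01 ]
green [ 0.451 -0.489  0.01 ]
pur [ 0.548 -0.493  0.01 ]
pink [ 0.626 -0.435  0.01 ]
```

View pics/sidecrop.png

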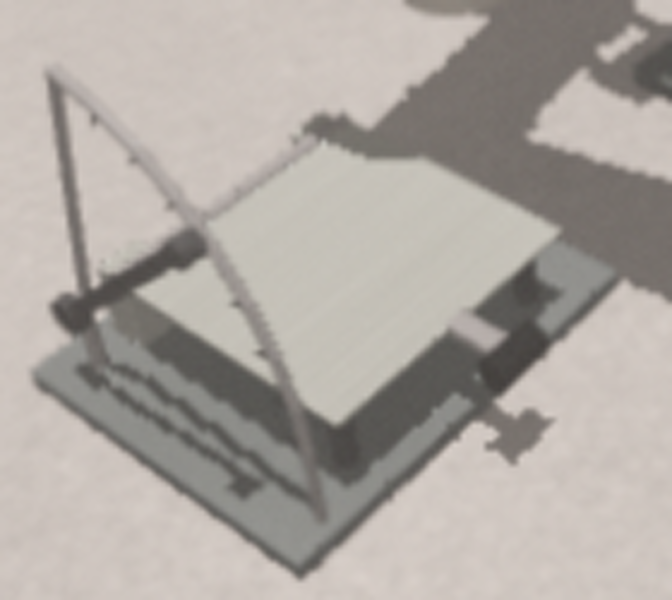

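jog_arm([
  [[0.055,0.021,0,0],[0.055,0.021,0,0],[0.055,0.021,0,0],[0.055,0.021,0,0],[0.055,0.021,0,0],[0.055,0.021,0,0],[0,0,0,0],[0,0,0,0]],
])

```text
time_s: 1.15
tcp_pos: [0.4988, -0.33, 0.2919]
ee_rot: [[-0.001, -1.0, -0.001], [-1.0, 0.001, 0.001], [-0.001, 0.001, -1.0]]
wrist_force: [0.1, 0.2, -0.1]
gripper_width: 1.001
gripper_force: 0.0
```

View pics/wrist0.png

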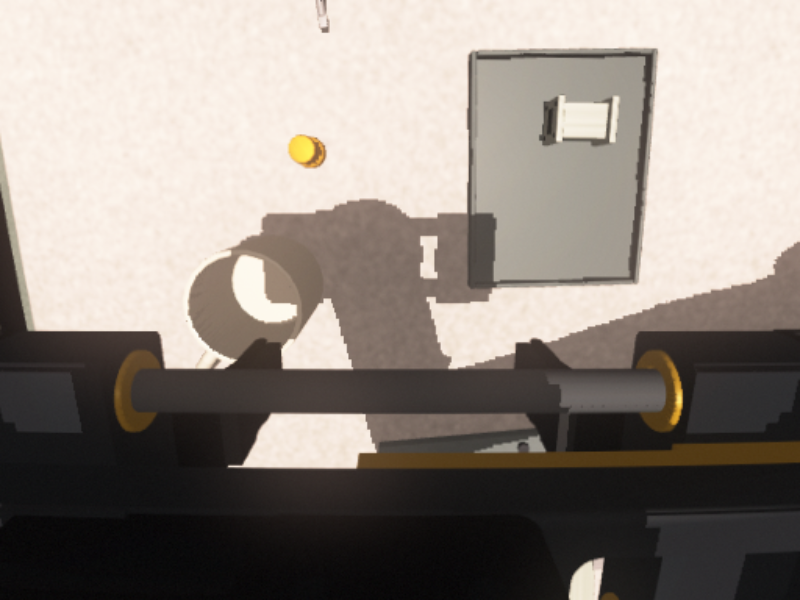

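```bash
python3 - <<'E'
from h import *
import json
def J(m): return {k:np.array(v).tolist() for k,v in m.items()}
m=camera_model('wrist'); im=capture('wrist'); np.save('wrist1.npy',im); json.dump(J(m),open('w1.json','w'))
im2=capture('scene'); np.save('scene1.npy',im2)
cv2.imwrite('pics/wrist1.png',cv2.cvtColor(cv2.resize(im,(800,600)),cv2.COLOR_RGB2BGR))
save('jigscene',cv2.resize(im2[100:200,225:365],None,fx=5.6,fy=5.6))
print(sense()['tcp_pos'])
E
```

```text
[ 0.49942053 -0.32899218  0.29211499]
```

View pics/wrist1.png

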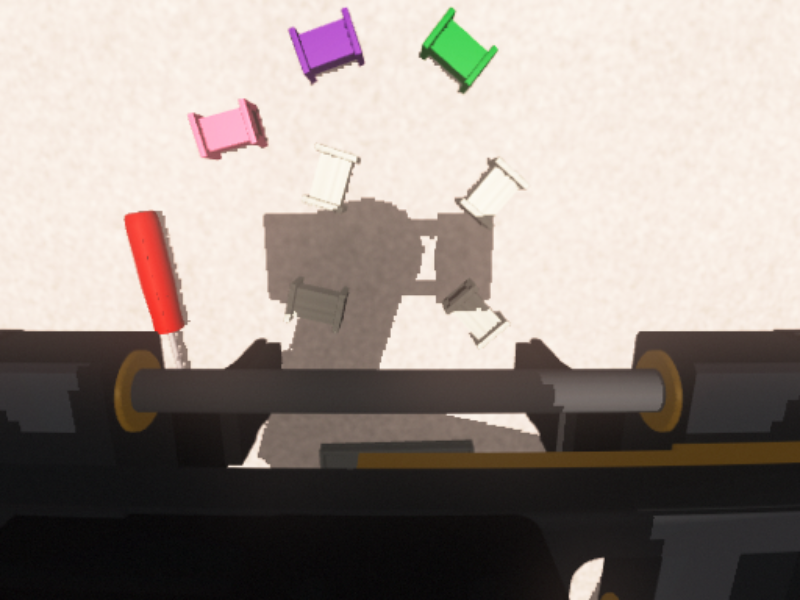

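View pics/jigscene.png

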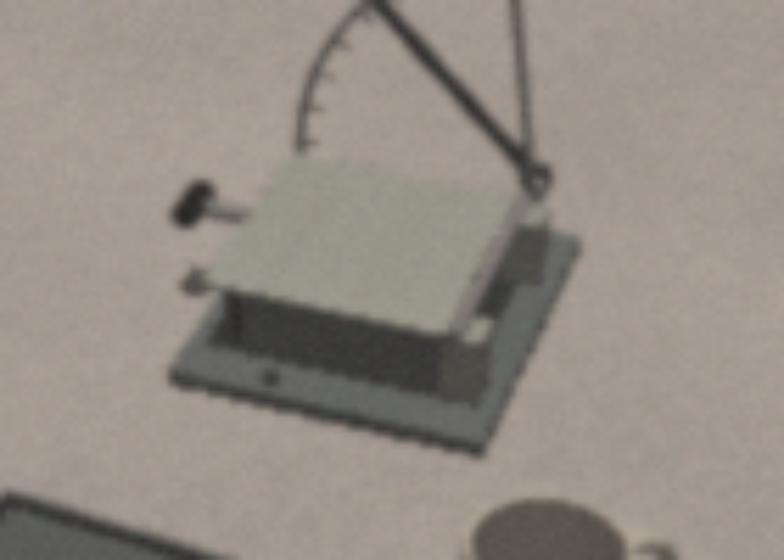

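```bash
python3 - <<'E'
from h import *
import json
k=512/800
w=json.load(open('w1.json')); ms,md=camera_model('scene'),camera_model('side')
W0=dict(w); W0['eye']=[.625,-.065,.383]; W0['rotation']=[[-1,.001,-.002],[0,.97,.241],[.002,.241,-.97]]
def sec(m,l1,l2,r1,r2,z=.032):
    P=[onz(m,*np.array(q)*k,z) for q in (l1,l2,r1,r2)]
    a=(P[0]+P[1])/2;b=(P[2]+P[3])/2; d=a-b
    print('c',((a+b)/2).round(4),'len',np.linalg.norm(d).round(4),'yaw(axis from world x)',np.degrees(np.arctan2(d[1],d[0])).round(1))
sec(w,(296,278),(288,313),(348,292),(341,328))
sec(w,(470,281),(447,303),(505,318),(478,345))
sec(W0,(560,96),(560,143),(618,97),(614,142),.036)
for q in [(470,52),(656,50),(637,282),(470,287)]: print('tray',onz(W0,*np.array(q)*k,.014).round(4))
sc=lambda u,v:(225+u/5.6,100+v/5.6); sd=lambda u,v:(105+u/4.8,205+v/4.8)
g,e=meet(ms,sc(193,205),md,sd(515,355)); print('grip',g.round(4),e)
for nm,a,b in [('hub',(538,180),(72,310)),('plate +y hinge cor',(525,190),(125,290)),('plate +y free',(298,155),(340,425)),('plate -y free',(205,278),(560,230))]:
    p,e=meet(ms,sc(*a),md,sd(*b)); print(nm,p.round(4),round(e,4))
for q in [(35,375),(300,565),(618,270)]: print('base side',onz(md,*sd(*q),.012).round(4))
for q in [(172,372),(480,447),(580,240)]: print('base scene',onz(ms,*sc(*q),.012).round(4))
# index tip: side px only + scene arm line point
print('tip side ray',[x.round(4).tolist() for x in ray(md,*sd(190,250))],'scene',[x.round(4).tolist() for x in ray(ms,*sc(380,5))])
im=np.load('scene1.npy'); save('tip',cv2.resize(im[60:150,270:350],None,fx=6,fy=6))
E
```

```text
c [ 0.561  -0.3061  0.032 ] len 0.0425 yaw(axis from world x) -16.1
c [ 0.4376 -0.2985  0.032 ] len 0.0424 yaw(axis from world x) -49.8
c [ 0.4883 -0.1121  0.036 ] len 0.0406 yaw(axis from world x) 0.8
tray [ 0.571  -0.1615  0.014 ]
tray [ 0.4323 -0.1652  0.014 ]
tray [0.4271 0.0106 0.014 ]
tray [0.5651 0.0149 0.014 ]
grip [0.42   0.2459 0.0531] 0.0026712058712075213
hub [0.597  0.3631 0.0529] 0.002
plate +y hinge cor [0.5927 0.3413 0.0546] 0.0102
plate +y free [0.4508 0.324  0.0521] 0.0073
plate -y free [0.4625 0.177  0.0555] 0.0048
base side [0.6136 0.3819 0.012 ]
base side [0.4308 0.3634 0.012 ]
base side [0.4518 0.1459 0.012 ]
base scene [0.461  0.1421 0.012 ]
base scene [0.6447 0.1571 0.012 ]
base scene [0.6257 0.3737 0.012 ]
tip side ray [[-0.0034, 0.589, 0.6236], [0.7271, -0.3519, -0.7013]] scene [[0.9174, -0.6856, 0.733], [-0.3487, 0.8527, -0.4774]]
```

View pics/tip.png

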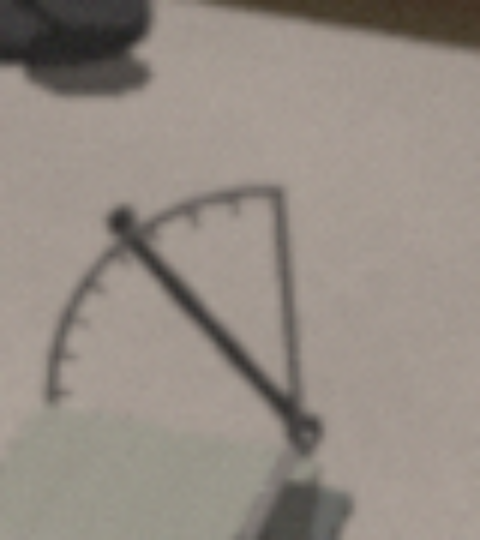

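jog_arm([
  [[-0.0125,-0.0315,0,0],[-0.0125,-0.0315,0,0],[0,0,0.04,0.14],[0,0,0.05,0.141],[0,0,0.05,0],[0,0,0.05,0],[0,0,0.0,0],[0,0,0,0]],
])

```text
time_s: 2.25
tcp_pos: [0.5637, -0.3047, 0.1043]
ee_rot: [[-0.275, -0.961, 0.003], [-0.961, 0.275, -0.002], [0.001, -0.003, -1.0]]
wrist_force: [0.9, -0.2, 1.3]
gripper_width: 0.994
gripper_force: 0.0
```

```bash
python3 - <<'E'
from h import *
ms,md=camera_model('scene'),camera_model('side')
t,e=meet(ms,(270+122/6,60+218/6),md,(105+190/4.8,205+250/4.8)); print('tip',t.round(4),e)
h,e=meet(ms,(270+303/6,60+430/6),md,(105+72/4.8,205+310/4.8)); print('hub',h.round(4),e)
d=t-h; print(np.linalg.norm(d),np.degrees(np.arctan2(d[2],np.hypot(d[0],d[1]))))
y=np.radians(5.2);ex=np.array([np.cos(y),np.sin(y),0]);ey=np.array([-np.sin(y),np.cos(y),0])
o=np.array([.606,.262,.055]); pl=o+ey*.101
for nm,m,p in (('scene',ms,(270+122/6,60+218/6)),('side',md,(105+190/4.8,205+250/4.8))):
    a,r=ray(m,*p); q=a+r*(((pl-a)@ey)/(r@ey))-pl; print(nm,np.linalg.norm(q),np.degrees(np.arctan2(q[2],-q@ex)))
s=sense(); print(s['tcp_pos'])
w=camera_model('wrist'); im=capture('wrist'); cv2.imwrite('pics/w2.png',cv2.cvtColor(cv2.resize(im,(800,600)),cv2.COLOR_RGB2BGR))
E
```

```text
tip [0.4786 0.3578 0.1615] 0.00486962398219041
hub [0.595  0.3635 0.0543] 0.001153283915210814
0.1582862890929622 42.601038812503724
scene 0.15939682548997966 44.30161759271429
side 0.1483443188425676 40.97189973468886
[ 0.56372958 -0.30467071  0.10425292]
```

View pics/w2.png

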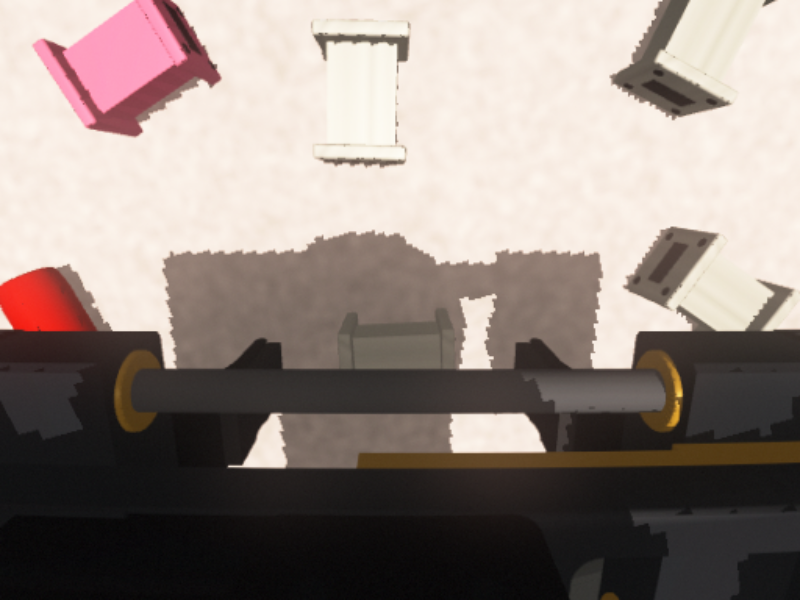

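```bash
python3 - <<'E'
from h import *
w=camera_model('wrist'); s=sense(); R=np.array(s['ee_rot']); k=512/800
for q in [(345,315),(450,310),(340,366),(455,366)]:
    p=onz(w,*np.array(q)*k,.032); print((R.T@(p-s['tcp_pos'])).round(4))
E
```

```text
[ 0.0188 -0.0195  0.0732]
[0.0208 0.0193 0.073 ]
[-0.0014 -0.022   0.0732]
[-0.0013  0.0219  0.0729]
```

jog_arm([
  [[0.003,0,0.029,0],[0,0,0,0],[0,0,0,0]],
])

```text
time_s: 2.68
tcp_pos: [0.5623, -0.3082, 0.0755]
ee_rot: [[-0.277, -0.961, 0.003], [-0.961, 0.277, -0.001], [0.0, -0.004, -1.0]]
wrist_force: [0.6, -0.3, -0.2]
gripper_width: 0.999
gripper_force: 0.0
```

jog_arm([
  [[0,0,0,0],[0,0,0,0],[0,0,0,0],[0,0,0,0],[0,0,0,0],[0,0,0,0]],
], claw=0.3)

```text
time_s: 3.42
tcp_pos: [0.5613, -0.3079, 0.0732]
ee_rot: [[-0.277, -0.961, 0.0], [-0.961, 0.277, -0.0], [0.0, -0.0, -1.0]]
wrist_force: [0.0, 0.1, -0.6]
gripper_width: 0.505
gripper_force: 30.0
```

jog_arm([
  [[0,0,-0.04,0],[0,0,-0.02,-0.14],[0,0,-0.02,-0.141],[-0.0496,0.0119,0,0],[-0.0496,0.0119,0,0],[-0.0496,0.0119,0,0],[-0.0496,0.0119,0,0],[-0.0496,0.0119,0,0],[0,0,0,0],[0,0,0,0],[0,0,0,0]],
])

```text
time_s: 4.8
tcp_pos: [0.5018, -0.0608, 0.1531]
ee_rot: [[-0.002, -1.0, -0.0], [-1.0, 0.002, -0.0], [0.0, 0.0, -1.0]]
wrist_force: [0.5, -0.3, -1.0]
gripper_width: 0.501
gripper_force: 30.0
```

```bash
python3 - <<'E'
from h import *
w=camera_model('wrist'); s=sense(); print(s['tcp_pos'],s['gripper_width'])
im=capture('wrist'); cv2.imwrite('pics/w3.png',cv2.cvtColor(cv2.resize(im,(800,600)),cv2.COLOR_RGB2BGR))
E
```

```text
[ 0.50184061 -0.06075844  0.15313817] 0.501283077041775
```

View pics/w3.png

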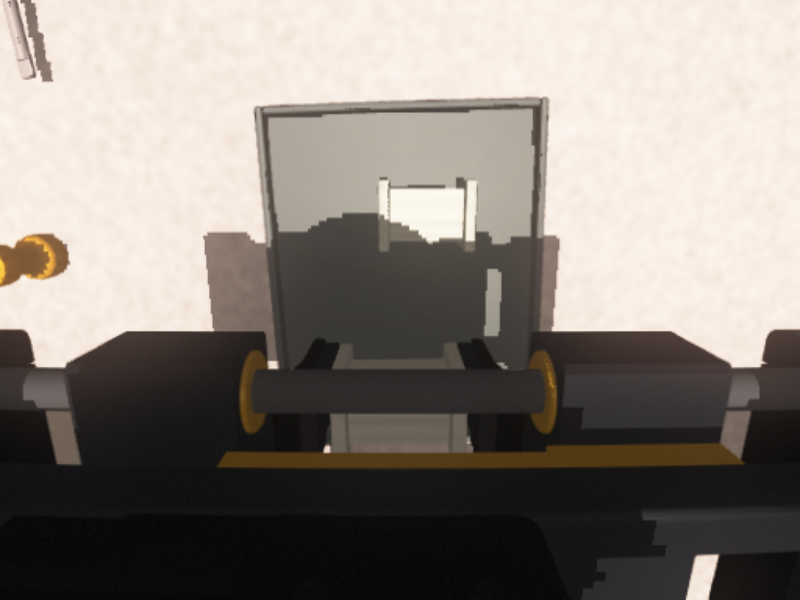

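```bash
python3 - <<'E'
from h import *
w=camera_model('wrist'); k=512/800
for q,z in [((380,180),.036),((476,180),.036),((380,250),.036),((476,250),.036),((256,108),.014),((547,98),.014)]:
    print(onz(w,*np.array(q)*k,z).round(4))
E
```

```text
[ 0.5094 -0.1288  0.036 ]
[ 0.4673 -0.1287  0.036 ]
[ 0.5098 -0.098   0.036 ]
[ 0.4662 -0.0979  0.036 ]
[ 0.5684 -0.1625  0.014 ]
[ 0.4315 -0.1667  0.014 ]
```

jog_arm([
  [[0,0,0.04,0],[0,0,0.025,0],[0,0,0.0096,0],[0,0,0,0],[0,0,0,0],[0,0,0,0]],
])

```text
time_s: 5.6
tcp_pos: [0.5021, -0.0599, 0.0793]
ee_rot: [[-0.0, -1.0, 0.002], [-1.0, 0.0, 0.0], [-0.0, -0.002, -1.0]]
wrist_force: [-0.1, -0.4, 0.4]
gripper_width: 0.502
gripper_force: 30.0
```

jog_arm([
  [[0,0,0,0],[0,0,0,0],[0,0,0,0],[0,0,0,0]],
], claw=0.7)

```text
time_s: 6.1
tcp_pos: [0.5017, -0.0598, 0.0787]
ee_rot: [[0.0, -1.0, 0.0], [-1.0, -0.0, -0.0], [0.0, -0.0, -1.0]]
wrist_force: [0.3, -0.4, -0.0]
gripper_width: 0.694
gripper_force: 0.0
```

jog_arm([
  [[0,0,-0.04,0],[0,0,-0.04,0],[0.0473,0.0129,0,0],[0.0473,0.0129,0,0],[0.0473,0.0129,0,0],[0.0473,0.0129,0,0],[0.0473,0.0129,0,0]],
])

```text
time_s: 6.98
tcp_pos: [0.4366, -0.2978, 0.1587]
ee_rot: [[0.0, -1.0, 0.0], [-1.0, -0.0, -0.0], [0.0, -0.0, -1.0]]
wrist_force: [1.6, 0.1, 0.1]
gripper_width: 0.699
gripper_force: 0.0
```

jog_arm([
  [[0,0,0,0.174],[0,0,0,0.174],[0,0,0,0.174],[0,0,0,0.174],[0,0,0,0.174],[0,0,0,0],[0,0,0,0]],
], claw=1.0)

```text
time_s: 7.85
tcp_pos: [0.4371, -0.2963, 0.1586]
ee_rot: [[-0.763, -0.647, -0.0], [-0.647, 0.763, 0.0], [0.0, 0.0, -1.0]]
wrist_force: [-0.1, -0.7, -1.0]
gripper_width: 1.003
gripper_force: 0.0
```

```bash
python3 - <<'E'
from h import *
w=camera_model('wrist'); s=sense(); R=np.array(s['ee_rot']); print(s['tcp_pos'])
im=capture('wrist'); np.save('w4.npy',im); print(im.shape)
# rows of image just above the gripper's bar: section far flange side; print grey profile
for z in (.032,):
    for x in (.016,-.016):
        for y in (.022,-.022):
            print(proj(w,np.array(s['tcp_pos'])+R@[x,y,s['tcp_pos'][2]-z]).round(1))
g=cv2.cvtColor(im,cv2.COLOR_RGB2GRAY)
for r in range(150,236,4): print(r,' '.join(f'{v:3d}' for v in g[r,190:320:4]))
E
```

```text
[ 0.43709561 -0.29632078  0.15862333]
(384, 512, 3)
[283.4 186.1]
[225.2 186.1]
[282.4 225.9]
[226.2 226. ]
150 242 242 241 240 239 239 239 238 238 242 242 242 241 242 241 241 242 238 240 239 239 239 239 237 239 242 239 242 240 239 239 236 236
154 235 235 236 239 240 239 238 236 131 135 177 176 171 239 240 240 240 239 238 239 236 239 239 240 241 243 239 238 236 238 238 236 238
158 231 235 236 239 240 241 242 175 131 129 129 129 128 132 134 170 238 240 241 240 235 238 237 239 240 239 235 238 173 137 176 170 129
162 176 127 125 128 129 130 132 131 131 131 129 127 130 128 127 128 123 124 167 240 236 235 238 240 238 183 238 241 132 129 132 125 126
166 130 125 132 123 121 120 125 128 127 127 134 131 128 126 124 128 123 126 125 127 125 124 126 125 131 135 132 130 128 128 133 126 126
170 125 124 126 125 120 117 121 126 127 126 125 125 128 125 123 129 125 125 126 125 123 126 130 125 126 127 126 132 127 127 127 127 128
174 124 121 124 123 120 122 123 127 123 120 124 123 126 130 124 123 126 121 122 125 122 126 128 123 126 125 124 125 123 122 122 121 128
178 119 124 122 121 117 120 120 123 121 
[... 1299 characters left out ...]
 115 119 121 119 121
218 112 110 119 118 114 118 114 116 111 112 102 107 107 107 108 107 109 109 108 110 112 111 111 106 104 116 167 149 116 115 120 124 119
222 116 114 117 117 115 118 118 113 110 112  96 107 112 116 118 113 111 117 123 119 121 120 115 111 105 117 115 117 118 123 116 119 115
226 115 120 118 115 113 117 115 114 117 113 114 111 109 110 113 111 110 110 111 120 119 118 118 110 115 117 117 120 116 121 120 115 116
230 116 118 117 111 114 119 117 112 117 116 121 120 114 112 114 109 113 116 113 120 118 113 120 117 110 113 116 115 118 115 117 119 118
234 115 113 112 116 117 121 118 113 113 114 117 117 112 110 116 117 117 110 115 113 115 118 122 119 112 115 113 116 120 117 116 114 118
```

jog_arm([
  [[0.002,0,0.04,-0.06],[0,0,0.03,0],[0,0,0.0136,0],[0,0,0,0],[0,0,0,0]],
])

```text
time_s: 8.52
tcp_pos: [0.4364, -0.2979, 0.0761]
ee_rot: [[-0.724, -0.69, 0.002], [-0.69, 0.724, -0.001], [-0.001, -0.002, -1.0]]
wrist_force: [0.8, -0.4, -0.0]
gripper_width: 1.001
gripper_force: 0.0
```

jog_arm([
  [[0,0,0,0],[0,0,0,0],[0,0,0,0],[0,0,0,0],[0,0,0,0],[0,0,0,0]],
], claw=0.3)

```text
time_s: 9.28
tcp_pos: [0.4353, -0.2975, 0.075]
ee_rot: [[-0.724, -0.689, -0.001], [-0.689, 0.724, 0.0], [0.0, 0.001, -1.0]]
wrist_force: [-1.1, 1.0, 0.8]
gripper_width: 0.502
gripper_force: 30.0
```

jog_arm([
  [[0,0,-0.04,0],[0,0,-0.04,-0.162],[0,0,0,-0.162],[0,0,0,-0.162],[0,0,0,-0.162],[0,0,0,-0.162],[-0.0559,-0.013,0,0],[-0.0559,-0.013,0,0],[-0.0559,-0.013,0,0],[-0.0559,-0.013,0,0],[-0.0559,-0.013,0,0],[0,0,0,0],[0,0,0,0],[0,0,0,0]],
])

```text
time_s: 11.02
tcp_pos: [0.5001, -0.0193, 0.1548]
ee_rot: [[-0.002, -1.0, -0.001], [-1.0, 0.002, -0.0], [0.0, 0.001, -1.0]]
wrist_force: [-0.0, 0.1, -0.9]
gripper_width: 0.506
gripper_force: 30.0
```

Descend to TCP z ≈ 0.0802 (grasped at 0.075, floor 4 mm higher, 1 mm spare).

jog_arm([
  [[-0.002,0,0.04,0],[0,0,0.025,0],[0,0,0.0096,0],[0,0,0,0],[0,0,0,0],[0,0,0,0]],
])

```text
time_s: 11.78
tcp_pos: [0.501, -0.0162, 0.0812]
ee_rot: [[-0.0, -1.0, 0.002], [-1.0, 0.0, 0.0], [-0.0, -0.002, -1.0]]
wrist_force: [-0.1, 0.1, -0.8]
gripper_width: 0.506
gripper_force: 30.0
```

jog_arm([
  [[0,0,0,0],[0,0,0,0],[0,0,0,0],[0,0,0,0]],
], claw=0.7)

```text
time_s: 12.28
tcp_pos: [0.5006, -0.0161, 0.0805]
ee_rot: [[0.0, -1.0, 0.0], [-1.0, -0.0, 0.0], [-0.0, -0.0, -1.0]]
wrist_force: [0.1, 0.1, 0.5]
gripper_width: 0.695
gripper_force: 0.0
```

jog_arm([
  [[0,0,-0.05,0],[0,0,-0.05,0],[0,0,-0.05,0],[0,0,-0.02,0],[0,0,0,0],[0,0,0,0]],
])

```text
time_s: 13.02
tcp_pos: [0.4998, -0.0162, 0.2491]
ee_rot: [[-0.0, -1.0, -0.003], [-1.0, 0.0, -0.0], [0.0, 0.003, -1.0]]
wrist_force: [-1.1, -0.1, -0.4]
gripper_width: 0.702
gripper_force: 0.0
```

jog_arm([
  [[-0.0524,0.0158,0,0],[-0.0524,0.0158,0,0],[-0.0524,0.0158,0,0],[-0.0524,0.0158,0,0],[-0.0524,0.0158,0,0],[0,0,0,0.185],[0,0,0,0.185],[0,0,0,0.185],[0,0,0,0.185],[0,0,0,0.185],[0,0,0,0.185],[0,0,0,0.185],[0,0,0,0.185],[0,0,0,0],[0,0,0,0],[0,0,0,0]],
])

```text
time_s: 15.02
tcp_pos: [0.4215, 0.2458, 0.2501]
ee_rot: [[-0.996, -0.092, -0.001], [-0.092, 0.996, -0.001], [0.001, -0.0, -1.0]]
wrist_force: [0.1, 0.5, 0.3]
gripper_width: 0.7
gripper_force: 0.0
```

```bash
python3 - <<'E'
from h import *
w=camera_model('wrist'); s=sense(); R=np.array(s['ee_rot']); print(s['tcp_pos'],s['joints'])
im=capture('wrist'); np.save('w5.npy',im)
P=np.array([.421,.246,.055]); print(proj(w,P))
m=((im.max(2)<70)*255).astype(np.uint8)
n,l,st,c=cv2.connectedComponentsWithStats(m)
for i in range(1,n):
    if st[i,4]>40: print(st[i],c[i].round(1))
# scene check of sections: tray views
ms=camera_model('scene'); sc=capture('scene'); si=capture('side'); np.save('sc5.npy',sc); np.save('si5.npy',si)
E
```

```text
[0.42154443 0.24580822 0.25006533] [ 4.93614844e+01  1.08883832e+01 -2.19123095e+01 -2.57985303e-03
 -5.72426211e+01 -1.34074000e+02]
[254.56130876 186.4147941 ]
[241 175  31  18 544] [256.2 183.7]
[263 196  44  21 245] [276.9 203. ]
[ 21 207  18   4  44] [ 28.6 208.2]
[    0   209   512   175 73271] [248.9 306.5]
```

jog_arm([
  [[0.002,0.0015,0.048,0],[0,0,0.048,0],[0,0,0.03,0],[0,0,0.018,0],[0,0,0,0],[0,0,0,0]],
])

```text
time_s: 15.92
tcp_pos: [0.4199, 0.2476, 0.1072]
ee_rot: [[-0.996, -0.091, 0.001], [-0.091, 0.996, 0.001], [-0.001, 0.001, -1.0]]
wrist_force: [0.2, -0.3, -0.4]
gripper_width: 0.699
gripper_force: 0.0
```

jog_arm([
  [[0,0,0,0],[0,0,0,0],[0,0,0,0],[0,0,0,0],[0,0,0,0],[0,0,0,0]],
], claw=0.1)

```text
time_s: 16.68
tcp_pos: [0.4195, 0.247, 0.1066]
ee_rot: [[-0.996, -0.091, -0.0], [-0.091, 0.996, -0.0], [0.0, -0.0, -1.0]]
wrist_force: [-0.4, -1.6, 2.3]
gripper_width: 0.341
gripper_force: 30.0
```

```bash
python3 - <<'E'
from h import *
s=sense(); print(s['tcp_pos'],s['gripper_width'],s['wrist_force'])
si=np.load('si5.npy'); sc=np.load('sc5.npy')
a=cv2.resize(sc[170:290,120:310],(760,480)); b=cv2.resize(si[200:330,100:310],(0,0),fx=1,fy=1)
c=cv2.resize(si[150:250,225:385],(0,0),fx=2,fy=2)
save('check',np.vstack([a,np.zeros((0,760,3),np.uint8)]))
E
```

```text
[0.41951945 0.24696184 0.10662049] 0.34113612817905575 [-0.44229923 -1.60522849  2.29099312]
```

jog_arm([
  [[-0.0002,0,-0.0088,0],[-0.0006,0,-0.0088,0],[-0.0011,0,-0.0087,0],[-0.0014,0,-0.0087,0],[-0.0019,0,-0.0086,0],[-0.0023,0,-0.0085,0],[-0.0027,0,-0.0084,0],[-0.0031,0,-0.0082,0],[0,0,0,0],[0,0,0,0]],
])

```text
time_s: 17.92
tcp_pos: [0.4323, 0.2481, 0.1749]
ee_rot: [[-0.996, -0.09, -0.001], [-0.09, 0.996, -0.0], [0.001, -0.0, -1.0]]
wrist_force: [-3.2, -1.0, -0.6]
gripper_width: 0.344
gripper_force: 30.0
```

jog_arm([
  [[-0.0034,0,-0.0081,0],[-0.0038,0,-0.0079,0],[-0.0042,0,-0.0077,0],[-0.0046,0,-0.0075,0],[-0.0049,0,-0.0073,0],[-0.0053,0,-0.007,0],[-0.0056,0,-0.0068,0],[-0.0059,0,-0.0065,0],[0,0,0,0],[0,0,0,0],[0,0,0,0]],
])

```text
time_s: 19.3
tcp_pos: [0.4703, 0.2518, 0.2339]
ee_rot: [[-0.996, -0.091, 0.0], [-0.091, 0.996, -0.0], [-0.0, -0.0, -1.0]]
wrist_force: [-2.7, -2.7, 0.7]
gripper_width: 0.339
gripper_force: 30.0
```

```bash
python3 - <<'E'
from h import *
s=sense(); print(s['tcp_pos'],s['gripper_width'],s['wrist_force'])
si=capture('side'); sc=capture('scene'); np.save('si6.npy',si); np.save('sc6.npy',sc)
a=cv2.resize(sc[60:260,120:386],(532,400),interpolation=2)
b=cv2.resize(si[165:315,100:366],(798,450),interpolation=2)[:, :800]
# side view (jig + tray) left, scene jig right, one sheet
j=cv2.resize(si[185:325,105:245],(400,400),interpolation=2); k=cv2.resize(sc[60:200,225:365],(400,400),interpolation=2)
t=cv2.resize(sc[170:290,120:320],(333,200),interpolation=2); u=cv2.resize(si[140:240,225:385],(320,200),interpolation=2)
bot=np.zeros((200,800,3),np.uint8); bot[:,:333]=t; bot[:,400:720]=u
save('sheet',np.vstack([np.hstack([j,k]),bot]))
E
```

```text
[0.470296   0.25177864 0.2339348 ] 0.33888170205877566 [-2.73508439 -2.69811383  0.71629731]
```

View pics/sheet.png

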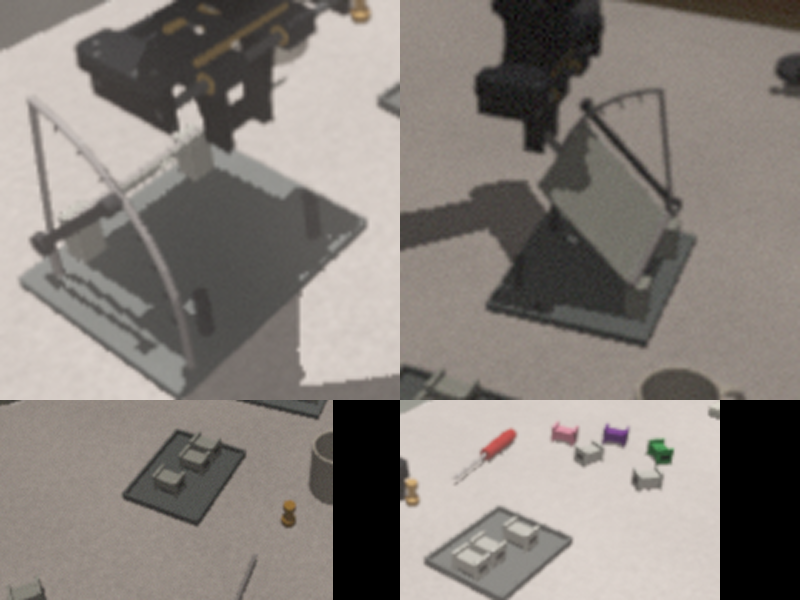

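```bash
python3 - <<'E'
from h import *
ms,md=camera_model('scene'),camera_model('side')
y=np.radians(5.2);ex=np.array([np.cos(y),np.sin(y),0]);ey=np.array([-np.sin(y),np.cos(y),0]);o=np.array([.606,.262,.055])
def pt(m,p,off):
    a,r=ray(m,*p); q=a+r*(((o+ey*off-a)@ey)/(r@ey))-o; return np.array([-q@ex,q[2]])
def ang(m,p1,p2,off):
    A,B=pt(m,p1,off),pt(m,p2,off); d=B-A; return A.round(4),B.round(4),np.degrees(np.arctan2(d[1],d[0])).round(2)
T=lambda X,Y:(270+X/6,60+Y/6); Q=lambda X,Y:(225+(X-400)/2.857,60+Y/2.857)
print('index tip.png',ang(ms,T(303,430),T(122,218),.101))
print('index bar   ',ang(ms,T(290,412),T(140,243),.101))
print('index sheet ',ang(ms,Q(675,205),Q(587,103),.101))
print('plate +y ',ang(ms,Q(668,215),Q(585,122),.075))
print('plate -y ',ang(ms,Q(635,283),Q(543,183),-.075))
# edges by mask
im=cv2.GaussianBlur(np.load('sc6.npy').astype(np.float32),(0,0),.7)
d=(im[...,0]-im[...,1]); 
# row-wise profiles across the plate, r-g and grey
for r in range(106,156,6):
    print(r,[f'{int(im[r,c,1])}/{int(round(d[r,c]))}' for c in range(274,322,2)])
for nm,ph in (('p41',41),('p43.5',43.5),('p46',46)):
    f=np.radians(ph); P=lambda L,off:o+ey*off+np.array([0,0,1])*L*np.sin(f)-ex*L*np.cos(f)
    print(nm,'side: tip',proj(md,P(.16,.101)).round(1),'corners',proj(md,P(.15,.075)).round(1),proj(md,P(.15,-.075)).round(1),'scene tip',proj(ms,P(.16,.101)).round(1),proj(ms,P(.15,.075)).round(1),proj(ms,P(.15,-.075)).round(1))
print('side hinge',[proj(md,o+ey*q).round(1) for q in (.101,.075,-.075)])
E
```

```text
index tip.png (array([0.001 , 0.0005]), array([0.1141, 0.1113]), np.float64(44.44))
index bar    (array([0.0096, 0.0105]), array([0.103 , 0.0983]), np.float64(43.21))
index sheet  (array([-0.0016,  0.0007]), array([0.1137, 0.1124]), np.float64(44.09))
plate +y  (array([-0.    ,  0.0019]), array([0.1069, 0.1023]), np.float64(43.2))
plate -y  (array([-0.0044,  0.0069]), array([0.1023, 0.1074]), np.float64(43.28))
106 ['32/2', '46/1', '47/3', '99/7', '126/8', '87/5', '70/3', '65/2', '69/3', '93/3', '117/6', '81/5', '60/3', '105/7', '134/10', '135/10', '136/10', '135/8', '138/9', '136/9', '134/9', '108/8', '103/8', '133/9']
112 ['55/2', '113/7', '97/6', '63/3', '61/2', '66/1', '66/1', '66/2', '80/2', '106/3', '111/2', '115/3', '125/6', '109/6', '63/4', '77/4', '124/7', '135/10', '135/10', '135/9', '135/9', '120/8', '94/6', '130/9']
118 ['139/10', '126/8', '83/4', '67/1', '66/1', '64/2', '65/2', '66/1', '84/3', '109/3', '110/3', '111/2', '113/2', '112/2', '112/4', '124/6', '97/6', '55/2', '86/5', '128/9', '134/9', '127/9', '94/6', '125/8']
124 ['79/3', '65/2', '67/2', '66/2', '68/1', '67/
[... 944 characters left out ...]
13/2', '111/2', '110/4', '95/6', '66/2', '68/0', '66/1', '67/0']
154 ['49/1', '51/-1', '49/1', '48/0', '50/0', '50/0', '49/1', '51/0', '46/1', '47/-1', '48/0', '48/2', '54/1', '86/2', '111/1', '114/2', '117/2', '107/5', '72/4', '49/3', '60/0', '83/-1', '91/-1', '90/0']
p41 side: tip [146.9 256. ] corners [155.3 249.5] [206.6 212.9] scene tip [288.3  97.8] [287.9 103.5] [271.6 126. ]
p43.5 side: tip [144.8 253. ] corners [153.4 246.8] [205.  210.5] scene tip [289.7  96.6] [289.2 102.4] [273.  124.9]
p46 side: tip [142.7 250. ] corners [151.5 244.1] [203.3 208.2] scene tip [291.2  95.4] [290.6 101.3] [274.5 123.8]
side hinge [array([119.6, 268.6]), array([129.1, 262. ]), array([176.9, 228.6])]
```

```bash
python3 -c "
from h import *
s=sense(); print(s['time_s'],s['tcp_pos'],s['gripper_force'],s['joint_velocities']); print(finish_job())"
```

```text
19.4 [0.47028545 0.25176714 0.23393121] 29.998889118433 [ 0.02116242  0.00622535  0.07109621 -0.00541597  0.00030335  0.0151815 ]
the job is handed in; nothing more can be done
None
```

Job handed in at 19.4 s; no verdict came back. Three sections lie flat in the tray and two on the bench, and the gripper holds the plate at about 43.5°. The index arm measured 41° to 44° depending on the view, inside the 4.6° allowance.

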